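Oil the slide and move the calibration bed's carriage out one hole

TASK

Make room for the dial dynamometer between the bed's forks. First give the slideway a shot of oil: press the black cap on the oiler fully down and let it spring back up; then pull up the locking knob on the carriage, slide the carriage to the next hole away from the headstock and let the pin go fully home in it. Finish like that, with the gripper still holding the knob and the pin home, so that I can take up the slack at the handwheel; leave the loose parts on the bench where they lie.

Things in the scene. Friction and masses are not known exactly. Their poses are not given: they have to be found in the camera images.
- bed: Fixed calibration bed: a steel beam 640 mm long, 60 mm wide, on two cast feet on the bench; its top strip, 70 mm above the bench, has a row of 12 mm holes on its middle line, 45 mm apart. Origin on the bench under the beam's middle line; z up, y along the beam towards the headstock. The carriage, a saddle 96 mm wide and 150 mm long, rides on the beam.
- headstock (a point): Centre of the top of the bed's headstock, the fixed blue-grey cast block at one end of the beam: 100 x 90 mm, 188 mm high, 290 mm from the bed's origin, with the handwheel behind it and a load cell and black fork in front of it (fork tip 156 mm nearer the carriage than this point, up to 150 mm high). Axes as the bed's.
- next_hole (a point): The mouth of the hole in which the carriage's pin must end: on the strip's top face, 70 mm above the bench, 45 mm from the starting hole, away from the headstock. It lies under the carriage's saddle at the start. Axes as the bed's.
- knob: Black ribbed pull knob of the carriage's spring plunger: upright cylinder 27 mm across, 28 mm high, on a steel neck 22 mm across. Origin at its centre, 122 mm above the bench when the pin is home; axes as the bed's. The pin, 10 mm across with a round nose, is fixed under it on the same axis; the knob does not turn. The saddle's top face is 37 mm below the knob's centre at rest.
- carriage_block (a point): Centre of the top of the carriage's upright block, 149 mm above the bench, 66 mm wide and 34 mm along the beam; it stands on the headstock's side of the knob, its near face 76 mm from the knob's axis, and carries a black fork towards the headstock. Moves with the carriage; nothing else near the knob is higher than the knob's foot. Axes as the bed's.
- plunger (a joint): Lift of the knob and pin (m): 0 with the pin fully home, its nose 10 mm deep in the hole; from 10 mm it is clear of the strip; stop at 14 mm. A spring pushes it down, 5 N when home, 9 N fully lifted; knob and pin weigh 120 g. Let down between holes, the pin rides on the strip at 10 mm and drops into the next hole it meets.
- carriage (a joint): Travel of the carriage along the beam (m): 0 at the starting hole, growing away from the headstock (the bed's -y); +0.045 at the next hole. It is guided by the beam and follows the knob when that is pushed sideways; its dry drag is about 3 N. About 1 mm of play either way in a hole.
- oiler: Fixed one-shot slideway oiler: a round amber bottle 72 mm across in a cast aluminium foot and head (80 mm across), on a 84 mm square plate, a thin copper line at its side. Origin on the bench at the centre of its plate; z up.
- oil_cap_top (a point): Centre of the top face of the oiler's sprung press cap, a black mushroom 36 mm across (flat top 28 mm across) on the oiler's axis, 170 mm above the bench when up. Press it straight down; axes as the oiler's.
- oil_cap (a joint): How far the oiler's cap is pressed down (m): 0 up, 0.010 fully down against its stop. It takes about 4 N to start it and 9 N fully down; it springs back up when let go.
- dynamometer: Loose dial dynamometer lying face up, 116 mm across, 34 mm high, with a shackle on either side (236 mm overall along its y). Origin under its centre. Not to be disturbed.
- lock_pin: Loose steel lock pin with a black T handle, 118 mm long along its x, lying flat, 16 mm high. Origin on the bench near its middle. Not to be disturbed.
- cone: Loose steel cone adapter standing upright, 48 mm across at the foot, 105 mm high. Origin under its centre. Not to be disturbed.
- shackle: Loose steel bow shackle lying flat, about 75 x 75 mm, 16 mm high. Origin on the bench inside the bow. Not to be disturbed.
Things that resemble listed ones, but are neither listed nor needed, are in the scene too. There is more than one size of the oiler; the job needs the largest.

How it is judged (in metres and radians):
On the way, in this order (a step that is already met when the one before it is completed fails the run):
1. the oiler's cap pressed fully down (over 8 mm) while the carriage is still locked in its starting hole (value of joint oil_cap above 0.008 m and value of joint plunger below 0.003 m and value of joint carriage between -0.005 and 0.005 m), for 0.1 s.
2. the cap let up again (under 2 mm), the carriage still locked in its starting hole (value of joint oil_cap below 0.002 m and value of joint plunger below 0.003 m and value of joint carriage between -0.005 and 0.005 m), for 0.1 s.
3. the knob pulled up (over 8 mm) by the gripper, before the carriage is slid (within 10 mm of its starting hole) (value of joint plunger above 0.008 m and value of joint carriage between -0.01 and 0.01 m and contact force between knob and the fingers above 1 N), for 0.05 s.
At the end, for the whole second after the job is handed in: The pin is home in the next hole (lift under 2 mm, carriage at 45 mm +-3 mm and at rest), the fingers are still holding or pressing the knob with over 3 N, and the oiler's cap is up (under 2 mm) (value of joint each of plunger, oil_cap below 0.002 m and value of joint carriage between 0.042 and 0.048 m and horizontal distance between knob and next_hole below 0.003 m and velocity of joint carriage between -0.01 and 0.01 m/s and contact force between knob and the fingers above 3 N); the arm keeps its last pose, push and grip.
It fails at once if a loose part on the bench is shifted by more than 25 mm or knocked over (distance of any of dynamometer, lock_pin, cone, shackle from where it was at the start of the episode above 0.025 m or angle between cone's own z axis and vertical above 0.3 rad).
It also fails if it takes over 38 s, if anything falls off the work surface, if the arm or the gripper's body presses on something with over 40 N, if the wrist force passes 120 N, or if a joint passes its speed limit or range.

ROBOT

A 6-joint arm with a two-finger parallel gripper is mounted at the origin on the work surface. World frame = base frame: x ahead of the robot, y to its left, z up, the work surface at z = 0. Lengths are in m, angles in degrees, forces in N, time in s.
With the tool pointing down it reaches from about 0.375 to 0.975 m from the base axis. Payload 3.8 kg.
Tool frame: the origin (TCP) lies on the front face of the gripper's body, between the roots of the fingers; the fingertips stand 73 mm ahead of it and the grasp point (between the pads) lies 54 mm ahead of it (ctrl.grip_point_offset is the distance from the TCP to the grasp point, in m); z points along the fingers, y is the line along which they close (so a half turn about z gives the same grasp; the last joint's range is limited). The gripper opens to 85 mm and grips with 20 to 120 N. Pads are 22 mm wide; open, the fingers measure 114 mm over their backs; the gripper's body (76 mm by 85 mm) begins 54 mm behind the grasp point. The pads swing forward as they close: fully open they stand 13 mm farther back than shut.
Start: joints at [-69.666, 15.12, 91.902, -0, 72.978, -2.114], TCP at [0.258, -0.624, 0.304] pointing down, gripper open.
Joint ranges: [-150.88, 150.88], [-54.13, 125.18], [17.81, 147.31], [-75.09, 255.09], [0, 152.58], [-146.25, 146.25]. Speed limits (degrees/s): [147.25, 147.25, 180, 180, 180, 180].

INTERFACE

Orientations are given as [roll, pitch, yaw] about the fixed x, y, z axes, in that order (R = Rz(yaw) Ry(pitch) Rx(roll)).
In Python, from bench import ctrl gives the robot as it stands. The module is installed in compiled form; this text tells all that it offers.
- The arm moves only by the shell command python3 -m pendant 'ROWS' [FORCE]. ROWS is a JSON object of lists of equal length, an entry for each row: "rotation": the turn, a rotation vector about the tool's x, y, z in degrees, a list of three; "travel": the shift along the tool's x, y, z in cm, a list of three; "fingers": the opening in per cent of the stroke, from 0 (shut) to 100 (fully open). A call has 1 to 20 rows; each row shifts and turns the commanded pose from where the row before left it, along the tool's axes as they then stand; what a row does not reach is not made up. A row lasts 1/10 s, in which the tool goes at most 50 mm and 8.59 degrees, less where a joint would pass 70% of its speed; a pose out of reach is approached as far as the arm can. A call with a gripper value outside its range is refused whole. The fingers move at their own pace and stop on an object; FORCE is the grip in N (left out, the last holds). Time passes only in rows, so rows that do not move let the fingers close. It gives the time, the measured TCP pose, the force, the opening and the grip force at its end, in the units of the state.
- ctrl.observe(): the state, without advancing time (a new reading comes with each control period).
- ctrl.get_image(name): name is "side" or "top" or "wrist"; returns a dict with "frame" (400x640x3 uint8, red, green, blue), "range_z" (400x640 float32, m along the optical axis (not along the pixel's ray), 0 where there is no reading), "intrinsics" (3x3 intrinsics, pixels), "extrinsics" (4x4, takes a point from camera to world coordinates); the wrist camera has in their place "T_tool_cam" (4x4, takes a point from camera to tool coordinates, whose origin is the TCP and whose axes are the flange's). Camera axes: x right, y up, looking along -z (the intrinsics and any distortion apply to the point x, -y, -z); pixel columns grow to the right and rows downward; lengths in m; the calibration is good to about 2 mm. A picture is of the moment at which its call begins: read the wrist's pose just before it.
- ctrl.hand_in(): hands the job in; it is judged then, once.
The state is a dict: "t": time; "qpos": joint angles; "qvel": joint speeds; "joint_efforts": joint torques, N m; "ee_pos": TCP position; "eef_rot": TCP orientation; "ft_force": force on the tool from outside, world axes, zero at the start; "ft_torque": the same for the moment, N m; "width": opening from 0.0 (shut) to 1.0 (fully open); "grip_force": force on a finger pad.
Only numpy, scipy, OpenCV 4.12 (cv2) and the standard library are available. Lean on these libraries where they do the work, as an engineer would, in place of code of your own. Each camera call takes 0.05 s, during which the arm holds its last target. There are 200 camera calls.

## Working session

There is one attempt and no reset: what is moved stays moved. The work goes in short steps, Python scripts to look and compute and a shell command to move; the robot and the scene stay as the last step left them, time stands still between calls to the robot, and variables do not carry over. Pictures are saved under pics/ and viewed, at most 10 in all, crops included, and the job is handed in when it is done.

```bash
mkdir -p pics
cat > h.py <<'E'
import numpy as np, cv2
from bench import ctrl
def grab(n):
    d=ctrl.get_image(n); np.savez(f'{n}.npz',**{k:v for k,v in d.items()}); return d
def cloud(d,T=None):
    K=d['intrinsics'];z=d['range_z'];v,u=np.mgrid[:400,:640]
    T=d['extrinsics'] if T is None else T
    p=np.stack([(u-K[0,2])/K[0,0]*z,-(v-K[1,2])/K[1,1]*z,-z],-1)
    P=p@T[:3,:3].T+T[:3,3]; P[z==0]=np.nan; return P
E
python3 - <<'E'
from h import *
for n in('top','side'):
    d=grab(n); cv2.imwrite(f'pics/{n}.png',d['frame'][:,:,::-1])
    print(n,[k for k in d], d['intrinsics'].tolist(), np.round(d['extrinsics'],3).tolist())
print(ctrl.observe())
E
```

```text
top ['frame', 'range_z', 'intrinsics', 'extrinsics'] [[380.9562895428806, 0.0, 318.4922899369677], [0.0, 380.9562895428806, 202.0901878918908], [0.0, 0.0, 1.0]] [[0.162, 0.964, -0.212, 0.354], [-0.987, 0.159, -0.03, 0.098], [0.005, 0.214, 0.977, 1.148], [0.0, 0.0, 0.0, 1.0]]
side ['frame', 'range_z', 'intrinsics', 'extrinsics'] [[369.31389239867207, 0.0, 323.8729037740099], [0.0, 369.31389239867207, 196.4592657573893], [0.0, 0.0, 1.0]] [[-0.86, 0.369, -0.353, 0.286], [-0.511, -0.627, 0.588, 0.586], [-0.005, 0.686, 0.728, 0.7], [0.0, 0.0, 0.0, 1.0]]
{'t': 0.1, 'qpos': array([-6.96673504e+01,  1.51653344e+01,  9.19749961e+01, -7.58486227e-06,
        7.29795595e+01, -2.11268217e+00]), 'qvel': array([ 0.01523134, -0.17988993, -0.1017971 ,  0.00571946, -0.01068113,
       -0.00988954]), 'joint_efforts': array([ 7.96774984e-04, -5.16708934e+01, -3.68589950e+01, -4.32661898e-05,
        6.31276402e-03, -2.80790294e-05]), 'ee_pos': array([ 0.25754549, -0.62335774,  0.30266584]), 'eef_rot': array([-1.79880191e+02, -4.41248657e-03,  2.24453294e+01]), 'ft_force': array([0.19517982, 0.71730925, 0.44943671]), 'ft_torque': array([ 0.06650878,  0.00802716, -0.00459754]), 'grip_force': 0.0, 'width': 1.000380558485822}
```

View pics/top.png

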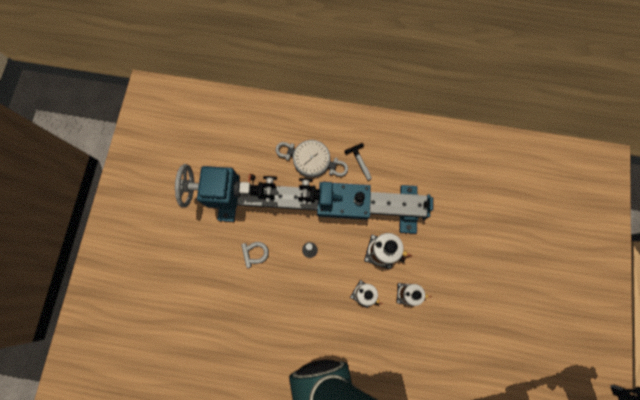

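View pics/side.png

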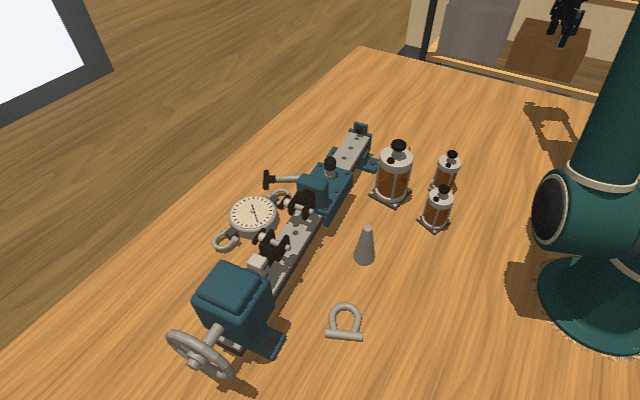

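The top view shows the large oiler's cap at about (391,247), the knob at (359,198), the carriage block at (327,195) and the headstock at (217,184). In the side view the cap is at (399,145) and the knob at (330,162).

Run:
```python
from h import *
for n,pts in(('top',dict(cap=(391,247),knob=(359,198),block=(327,195),head=(217,184))),('side',dict(cap=(399,145),knob=(330,162)))):
    d=np.load(n+'.npz');P=cloud(d)
    for k,(u,v) in pts.items():
        print(n,k,P[v,u].round(4))
        w=P[v-12:v+13,u-12:u+13].reshape(-1,3); zt={'cap':.170,'knob':.136,'block':.149,'head':.188}[k]
        m=np.abs(w[:,2]-zt)<.005
        q=w[m]; print('   n',m.sum(),'mean',q.mean(0).round(4),'mid',((q.min(0)+q.max(0))/2).round(4),'ext',np.ptp(q,axis=0).round(3))
d=np.load('top.npz');P=cloud(d)
# direction of bed by strip top points
m=(np.abs(P[...,2]-.07)<.004); v,u=np.where(m); s=(u>240)&(u<435)&(v>175)&(v<225)
q=P[v[s],u[s]][:,:2]; c=q.mean(0); _,_,V=np.linalg.svd(q-c,full_matrices=False); print('strip',len(q),c,V[0],np.degrees(np.arctan2(V[0][1],V[0][0])))
```

```text
top cap [ 0.4805 -0.0738  0.1723]
   n 144 mean [ 0.4818 -0.0739  0.1698] mid [ 0.4824 -0.0742  0.17  ] ext [0.034 0.033 0.01 ]
top knob [0.603  0.0223 0.1379]
   n 72 mean [0.6086 0.0213 0.1357] mid [0.6083 0.0209 0.1361] ext [0.026 0.025 0.009]
top block [0.5936 0.1094 0.1526]
   n 268 mean [0.5977 0.113  0.1491] mid [0.5984 0.1132 0.1488] ext [0.063 0.036 0.01 ]
top head [0.5671 0.3958 0.1891]
   n 538 mean [0.5674 0.4005 0.1885] mid [0.5673 0.4026 0.188 ] ext [0.072 0.062 0.01 ]
side cap [ 0.4784 -0.0655  0.171 ]
   n 123 mean [ 0.4827 -0.0704  0.1692] mid [ 0.4832 -0.0733  0.1686] ext [0.033 0.033 0.007]
side knob [0.6038 0.0292 0.1359]
   n 74 mean [0.6091 0.0236 0.1351] mid [0.6107 0.0212 0.1353] ext [0.026 0.026 0.008]
strip 1879 [0.60150795 0.05323619] [ 0.11702925 -0.99312847] -83.27931690321698
```

```bash
python3 -m pendant '{"rotation":[[0,0,7.85],[0,0,7.85],[0,0,0],[0,0,0],[0,0,0],[0,0,0],[0,0,0],[0,0,0],[0,0,0],[0,0,0],[0,0,0],[0,0,0],[0,0,0],[0,0,0],[0,0,0],[0,0,0],[0,0,0],[0,0,0]],"travel":[[0,0,0],[0,0,0],[2.05,-3.7,0.2],[2.05,-3.7,0.2],[2.05,-3.7,0.2],[2.05,-3.7,0.2],[2.05,-3.7,0.2],[2.05,-3.7,0.2],[2.05,-3.7,0.2],[2.05,-3.7,0.2],[2.05,-3.7,0.2],[2.05,-3.7,0.2],[2.05,-3.7,0.2],[2.05,-3.7,0.2],[2.05,-3.7,0.2],[2.05,-3.7,0.2],[0,0,0],[0,0,0]],"fingers":[0,0,0,0,0,0,0,0,0,0,0,0,0,0,0,0,0,0]}' 60
python3 - <<'E'
from h import *
o=ctrl.observe(); print(o['ee_pos'],o['eef_rot'],o['width'],o['ft_force'])
for n in ('wrist',):
    d=grab(n); cv2.imwrite('pics/w1.png',d['frame'][:,:,::-1])
from scipy.spatial.transform import Rotation as R
T=np.eye(4);T[:3,:3]=R.from_euler('xyz',o['eef_rot'],degrees=True).as_matrix();T[:3,3]=o['ee_pos']
P=cloud(d,T@d['T_tool_cam'])
for nm,c,z,r in (('cap',(.4825,-.074),.170,.03),('knob',(.609,.0215),.136,.03)):
    m=(np.abs(P[...,2]-z)<.003)&(np.hypot(P[...,0]-c[0],P[...,1]-c[1])<r)
    q=P[m]; v,u=np.where(m); 
    if len(q): print(nm,len(q),q.mean(0),(q.min(0)+q.max(0))/2,np.ptp(q,axis=0),u.mean(),v.mean())
E
```

```text
t: 1.9
ee_pos: [0.4817, -0.0749, 0.2754]
eef_rot: [180.0, 0.1, 6.9]
ft_force: [-0.3, -0.5, -0.0]
width: 0.001
grip_force: 0.0
[ 0.48169194 -0.07488389  0.27539471] [1.79990720e+02 7.27822071e-02 6.91642869e+00] 0.0011726551018026677 [-0.31258521 -0.49255353 -0.01318353]
cap 1672 [ 0.48603913 -0.07400197  0.16915559] [ 0.48438746 -0.07451289  0.16959065] [0.03001104 0.03325976 0.00516113] 316.04366028708137 224.744019138756
knob 547 [0.60242956 0.01900374 0.13503423] [0.60240529 0.01967741 0.13548176] [0.01106906 0.02358658 0.00496133] 185.9616087751371 7.160877513711152
```

View pics/w1.png

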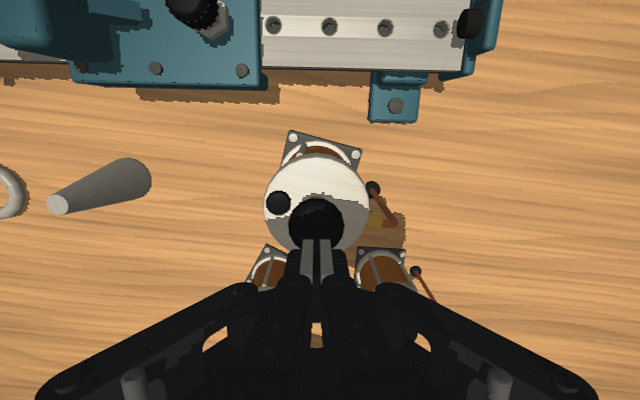

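The wrist view shows the closed fingertips right over the cap at (316,225). Pressing now.

```bash
python3 -m pendant '{"rotation":[[0,0,0],[0,0,0],[0,0,0],[0,0,0],[0,0,0],[0,0,0],[0,0,0],[0,0,0]],"travel":[[0.1,0,1.5],[0,0,1.5],[0,0,0.5],[0,0,0.3],[0,0,0.2],[0,0,0.2],[0,0,0],[0,0,0]],"fingers":[0,0,0,0,0,0,0,0]}'
```

```text
t: 2.75
ee_pos: [0.4819, -0.0765, 0.2342]
eef_rot: [180.0, 0.2, 6.7]
ft_force: [-4.9, -1.2, 8.0]
width: 0.001
grip_force: 3.9
```

```bash
python3 -m pendant '{"rotation":[[0,0,0],[0,0,0],[0,0,0]],"travel":[[0,0,0.25],[0,0,0],[0,0,0]],"fingers":[0,0,0]}'
```

```text
t: 3.05
ee_pos: [0.482, -0.0765, 0.2326]
eef_rot: [180.0, 0.1, 6.7]
ft_force: [-6.9, -0.3, 11.4]
width: -0.001
grip_force: 5.9
```

```bash
python3 -m pendant '{"rotation":[[0,0,0],[0,0,0],[0,0,0]],"travel":[[0,0,0.2],[0,0,0],[0,0,0]],"fingers":[0,0,0]}'
python3 - <<'E'
from h import *
d=grab('side'); f=d['frame'][90:220,330:470,::-1]; cv2.imwrite('pics/s2.png',cv2.resize(f,None,fx=4.5,fy=4.5,interpolation=cv2.INTER_CUBIC))
E
```

```text
t: 3.35
ee_pos: [0.4821, -0.0765, 0.2325]
eef_rot: [180.0, 0.1, 6.7]
ft_force: [-11.8, -0.9, 22.7]
width: 0.002
grip_force: 11.2
```

View pics/s2.png

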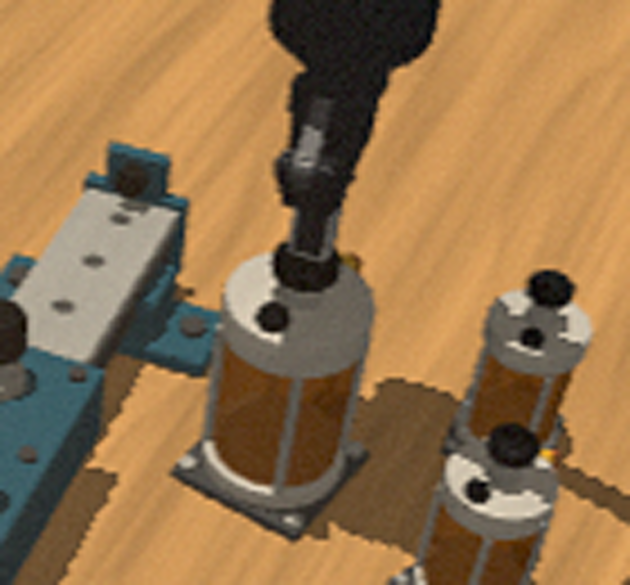

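The press reached its stop: the force rose to 22 N with no further travel, and the cap is seated in the picture at (305,265). Next I lift and go above the knob with the gripper open.

```bash
python3 -m pendant '{"rotation":[[0,0,0],[0,0,0],[0,0,0],[0,0,0],[0,0,0],[0,0,0],[0,0,0],[0,0,0],[0,0,0],[0,0,0],[0,0,0],[0,0,0]],"travel":[[0,0,-2],[0,0,-2],[0,0,-2],[2.3,-1.37,0],[2.3,-1.37,0],[2.3,-1.37,0],[2.3,-1.37,0],[2.3,-1.37,0],[2.3,-1.37,0],[0,0,0],[0,0,0],[0,0,0]],"fingers":[0,0,0,100,100,100,100,100,100,100,100,100]}'
python3 - <<'E'
from h import *
o=ctrl.observe(); print(o['ee_pos'],o['eef_rot'],o['width'],o['ft_force'])
d=grab('wrist'); cv2.imwrite('pics/w2.png',d['frame'][:,:,::-1])
from scipy.spatial.transform import Rotation as R
T=np.eye(4);T[:3,:3]=R.from_euler('xyz',o['eef_rot'],degrees=True).as_matrix();T[:3,3]=o['ee_pos']
P=cloud(d,T@d['T_tool_cam'])
m=(np.abs(P[...,2]-.136)<.003)&(np.hypot(P[...,0]-.609,P[...,1]-.0215)<.025)
q=P[m]; v,u=np.where(m); print(len(q),q.mean(0),(q.min(0)+q.max(0))/2,np.ptp(q,axis=0),u.mean(),v.mean())
d=grab('side');P=cloud(d); m=(np.abs(P[...,2]-.170)<.004)&(np.hypot(P[...,0]-.4825,P[...,1]+.074)<.02); print('cap up pts',m.sum())
E
```

```text
t: 4.6
ee_pos: [0.6095, 0.0216, 0.2886]
eef_rot: [180.0, 0.1, 6.7]
ft_force: [-0.3, 0.1, -0.2]
width: 1.002
grip_force: 0.0
[0.6094508  0.02155318 0.28864836] [1.79998682e+02 1.01110918e-01 6.70762632e+00] 1.0018674838993529 [-0.29011981  0.09299988 -0.16948972]
747 [0.60999609 0.02076596 0.1352071 ] [0.60960012 0.02060313 0.13527818] [0.02425132 0.02450752 0.00454381] 317.665327978581 207.39892904953146
cap up pts 116
```

View pics/w2.png

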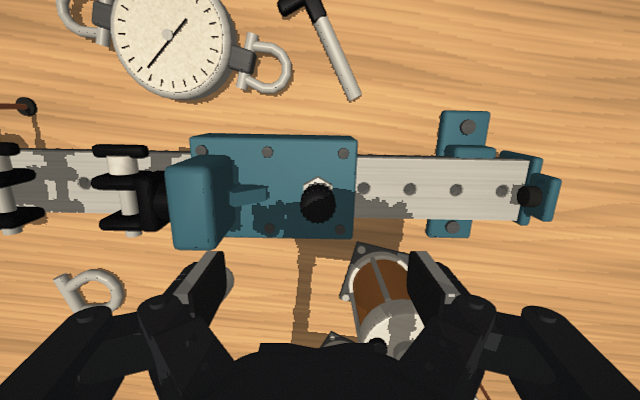

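The wrist view shows the knob at (318,203), centred between the fingers, and the cap is back up. Descending and gripping.

```bash
python3 -m pendant '{"rotation":[[0,0,0],[0,0,0],[0,0,0],[0,0,0],[0,0,0],[0,0,0],[0,0,0],[0,0,0],[0,0,0],[0,0,0],[0,0,0],[0,0,0],[0,0,0],[0,0,0],[0,0,0],[0,0,0]],"travel":[[0,0.05,1.4],[0,0,1.4],[0,0,1.4],[0,0,1.4],[0,0,1.4],[0,0,1.4],[0,0,1.4],[0,0,1.4],[0,0,0],[0,0,0],[0,0,0],[0,0,0],[0,0,0],[0,0,0],[0,0,0],[0,0,0]],"fingers":[100,100,100,100,100,100,100,100,100,0,0,0,0,0,0,0]}' 40
```

```text
t: 6.3
ee_pos: [0.6109, 0.0216, 0.1786]
eef_rot: [180.0, -0.1, 6.8]
ft_force: [-0.1, -2.0, 6.0]
width: 0.295
grip_force: 39.5
```

```bash
python3 -m pendant '{"rotation":[[0,0,0],[0,0,0],[0,0,0],[0,0,0],[0,0,0],[0,0,0]],"travel":[[0,0,-0.35],[0,0,-0.35],[0,0,-0.35],[0,0,-0.35],[0,0,0],[0,0,0]],"fingers":[0,0,0,0,0,0]}'
```

```text
t: 6.9
ee_pos: [0.6107, 0.0216, 0.1898]
eef_rot: [180.0, -0.1, 6.8]
ft_force: [6.5, -1.3, -9.7]
width: 0.299
grip_force: 39.8
```

```bash
python3 -m pendant '{"rotation":[[0,0,0],[0,0,0],[0,0,0],[0,0,0],[0,0,0],[0,0,0],[0,0,0],[0,0,0],[0,0,0],[0,0,0],[0,0,0],[0,0,0],[0,0,0]],"travel":[[0,0,-0.1],[0,0,0],[0,0.5,0],[0,0.5,0],[0,0.5,0],[0,0.5,0],[0,0.5,0],[0,0.5,0],[0,0.5,0],[0,0.5,0],[0,0.5,0],[0,0,0],[0,0,0]],"fingers":[0,0,0,0,0,0,0,0,0,0,0,0,0]}'
```

```text
t: 8.2
ee_pos: [0.6152, -0.0226, 0.1903]
eef_rot: [-179.9, 0.1, 6.7]
ft_force: [4.1, 0.7, -9.0]
width: 0.297
grip_force: 40.2
```

```bash
python3 -m pendant '{"rotation":[[0,0,0],[0,0,0],[0,0,0],[0,0,0],[0,0,0],[0,0,0],[0,0,0]],"travel":[[0,0.05,0.2],[0,0,0.3],[0,0,0.3],[0,0,0.3],[0,0,0.15],[0,0,0],[0,0,0]],"fingers":[0,0,0,0,0,0,0]}'
```

```text
t: 8.9
ee_pos: [0.6154, -0.0234, 0.1798]
eef_rot: [-180.0, 0.0, 6.7]
ft_force: [1.3, 2.7, -6.6]
width: 0.299
grip_force: 40.4
```

```bash
python3 -m pendant '{"rotation":[[0,0,0],[0,0,0],[0,0,0],[0,0,0]],"travel":[[0,0,0.15],[0,0,0.15],[0,0,0],[0,0,0]],"fingers":[0,0,0,0]}'
python3 - <<'E'
from h import *
d=grab('side'); f=d['frame'][100:230,260:420,::-1]; cv2.imwrite('pics/s3.png',cv2.resize(f,None,fx=4.5,fy=4.5,interpolation=cv2.INTER_CUBIC))
o=ctrl.observe();print(o['ee_pos'],o['ft_force'],o['grip_force'])
E
```

```text
t: 9.3
ee_pos: [0.6156, -0.0236, 0.1786]
eef_rot: [180.0, 0.0, 6.8]
ft_force: [-4.4, 1.6, 6.9]
width: 0.296
grip_force: 41.6
[ 0.61559677 -0.02366047  0.17862426] [-5.34246358  2.76910427  6.00083116] 41.63341689272784
```

View pics/s3.png

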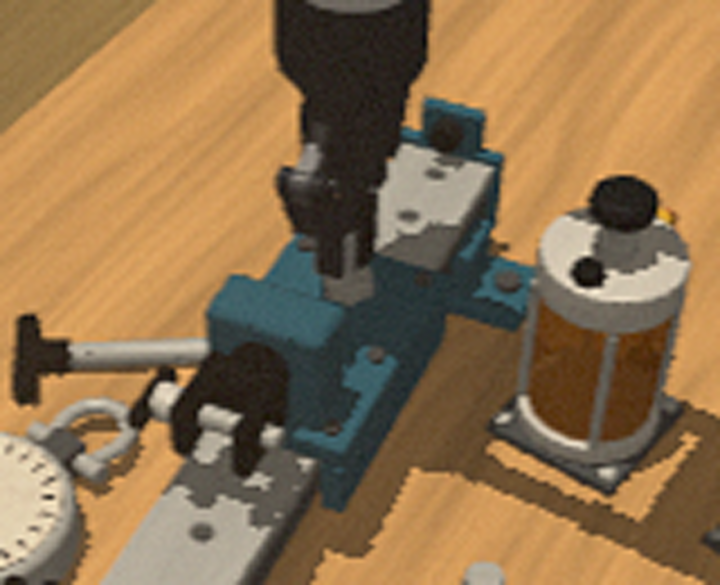

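The picture shows the carriage slid, the oiler cap up at (622,200) and the fingers on the knob. TCP height and down-force match the start grip, so the pin is home. One numeric check of the carriage, then I hand in.

Run:
```python
from h import *
def blk(n,c,d):
    P=cloud(d);m=(np.abs(P[...,2]-.149)<.004)&(np.abs(P[...,0]-c[0])<.045)&(np.abs(P[...,1]-c[1])<.028);q=P[m];return q.mean(0),len(q)
d=grab('top')
a=blk('top',(.598,.113),np.load('top.npz') ) if 0 else None
print(blk('top',(.603,.068),d)); o=ctrl.observe(); print(o['ft_force'],o['grip_force'],np.abs(o['qvel']).max())
```

```text
(array([0.60347247, 0.06876097, 0.14927743]), 270)
[-5.39240193  2.74176542  6.76208609] 41.633953240234405 0.10310871691515625
```

```bash
python3 -c "
from bench import ctrl
print(ctrl.hand_in())"
```

```text
the job is handed in; nothing more can be done
None
```

The job is handed in: the oiler was pressed to its stop and sprang back, the carriage was slid about 45 mm to the next hole with the pin home, and the gripper still holds the knob at about 41 N; the judge gave no verdict back.

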